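Weigh the tall bottle from the revolving rack

TASK

Weigh the tall bottle from the revolving rack: turn the rack until the tall bottle stands at the pointer tongue on its base, facing you, and only then lift it out. Stand it upright in the middle of the balance's round pan, setting it down gently, and let go. Leave the shorter bottles in their pockets and the two small vials, the beaker and the flat dish where they are.

Things in the scene. Friction and masses are not known exactly. Their poses are not given: they have to be found in the camera images.
- rack_base: Fixed base of the revolving bottle rack: a grey disc 240 mm across and 12 mm thick on the bench. Origin at the centre of its underside, on the rack's upright turning axis. A dark steel pointer tongue, 30 mm wide and 10 mm thick, sticks out along its -x axis, from the disc's edge to a tip 231 mm from the turning axis; it points roughly towards the robot (yaw within 0.3 rad).
- pointer (a point): Point above the pointer tongue where the middle of the tall bottle is when it stands at the tongue: 106 mm from the turning axis, 116 mm above the bench, over the tongue's centre line.
- rotor: The turning part of the rack, on a friction pivot (about 0.06 N m) that turns either way and stays where left. Origin on the upright axis, 12 mm above the bench. Five white pockets 72 degrees apart hold bottles leaning outwards 27 degrees from upright. The tall bottle is along the rotor's -x axis, short ones at +72, -72 and +144 degrees (counter-clockwise from above) from it; the fifth is empty.
- cover (a point): Centre of the top of the clear round cover above the pockets, which turns with the rotor: 216 mm across, 6 mm thick, top 241 mm above the bench. It is in the way of a gripper coming straight down on a bottle, but not of one coming along the bottle's own leaning axis.
- handle (a point): Centre of the black upright bar handle on top of the clear cover, on the turning axis: 70 mm long along the rotor's x axis, 16 mm thick along its y axis, 34 mm high (from 253 to 287 mm above the bench; this point 270 mm). Turns with the rotor, axes as the rotor's.
- tall_bottle_mid (a point): Centre of the tall bottle: a cylinder, 40 mm diameter, 160 mm long, flat bottom, white with a blue cap of the same diameter as its last 25 mm; 150 to 310 g. z runs along its axis towards the cap: bottom 80 mm below this point, top 80 mm above. In its pocket only the top 72 mm stand free of the trough: grip it there and draw it out along its axis.
- seat_tall (a point): Point of the rotor where the centre of the tall bottle is when it lies in its pocket: a V-shaped trough under the bottle's outer side, 88 mm long along the bottle and about 50 mm wide, with a foot plate. The bottle's foot centre is 70 mm from the turning axis and 45 mm above the bench.
- pan (a point): Centre of the top face of the balance's round steel pan: pan 130 mm across, 5 mm thick, fixed and rigid, its top 83 mm above the bench.
- balance: The fixed balance: low white box 240 mm (x) by 180 mm (y), 68 mm high, origin under its centre, black display on its -x side, pan centre 30 mm to +x of its centre. Stands to the left or the right of the rack.
- stirrer: Fixed grey stirrer with a square white 150 mm plate, 240 by 170 mm, 88 mm high, on the other side of the rack; not used.
- tall_bottle: The tall bottle itself; origin at the centre of its flat bottom.
- short_a_mid (a point): Centre of a short bottle, 40 mm diameter, 95 mm long, otherwise like the tall one; leave in its pocket.
- seat_a (a point): Point of the rotor where the centre of that short bottle (short_a) is in its pocket.
- short_b_mid (a point): Centre of a short bottle, 40 mm diameter, 95 mm long, otherwise like the tall one; leave in its pocket.
- seat_b (a point): Point of the rotor where the centre of that short bottle (short_b) is in its pocket.
- short_c_mid (a point): Centre of a short bottle, 40 mm diameter, 95 mm long, otherwise like the tall one; leave in its pocket.
- seat_c (a point): Point of the rotor where the centre of that short bottle (short_c) is in its pocket.
- vial_a: Small loose glass vial, 44 mm diameter, 85 mm high, between rack and robot, to the left; origin at the centre of its underside; leave alone.
- vial_b: Small loose glass vial, 44 mm diameter, 85 mm high, between rack and robot, to the right; origin at the centre of its underside; leave alone.
- beaker: Loose glass beaker, 72 mm diameter, 95 mm high, left of the rack; origin at the centre of its underside; leave alone.
- dish: Loose flat clear dish, 94 mm diameter, 16 mm high, right of the rack; origin at the centre of its underside; leave alone.
There are look-alikes about, which are no part of the job. Leave any pink look-alike of the tall_bottle alone.

How it is judged:
By the outcome, as a careful person would: the job done as asked, in the order asked, and still so for the second after the job is handed in, with the robot touching nothing.
It also fails if it takes over 64 s, if anything falls off the work surface, if the arm or the gripper's body presses on something with over 40 N, if the wrist force passes 120 N, or if a joint passes its speed limit or range.

ROBOT

A 6-joint arm with a two-finger parallel gripper is mounted at the origin on the work surface. World frame = base frame: x ahead of the robot, y to its left, z up, the work surface at z = 0. Lengths are in m, angles in rad, forces in N, time in s.
With the tool pointing down it reaches from about 0.4 to 0.825 m from the base axis. Payload 7 kg.
Tool frame: the origin (TCP) lies on the centre line of the jaws, within the pads' length; the fingertips stand tip_reach ahead of it and the grasp point (between the pads) is the TCP (tip_reach is the distance from the TCP to the fingertips, in m); z points along the fingers, y is the line along which they close (so a half turn about z gives the same grasp; the last joint's range is limited). The gripper opens to 88 mm and grips with 3 to 60 N. Pads are 19 mm wide; open, the fingers measure 130 mm over their backs; the gripper's body (78 mm by 193 mm) begins 47 mm behind the grasp point.
Start: joints at [1.426, 0.359, 0.012, 0, -1.224, -0.288], TCP at [0.283, 0.613, 0.246] pointing down, gripper open.
Joint ranges: [-3.07, 3.07], [-1.43, 2.12], [-1.02, 1.25], [-3.03, 1.67], [-3.05, -0], [-3.03, 3.03]. Speed limits (rad/s): [2.39, 2.39, 3.01, 3.14, 3.14, 3.14].

INTERFACE

Orientations are given as [roll, pitch, yaw] about the fixed x, y, z axes, in that order (R = Rz(yaw) Ry(pitch) Rx(roll)).
In Python, from station import get_state, grab_frame, calibration, job_done, find_in, mark_of, tip_reach gives the robot as it stands.
- The arm moves only by the shell command python3 -m handwheel 'ROWS' [OPENING] [FORCE]. ROWS is JSON, a list of rows, each an object with "delta_pos": the shift along the world's x, y, z in units of 30 mm (1.0 is 30 mm), a list of three; "dr": the turn, a rotation vector about the world's x, y, z in degrees, a list of three. In form: [{"delta_pos": [tx, ty, tz], "dr": [rx, ry, rz]}, ...]. A call has 1 to 10 rows; each row shifts and turns the commanded pose from where the row before left it; what a row does not reach is not made up. A row lasts 1/10 s, in which the tool goes at most 50 mm and 8.59 degrees, less where a joint would pass 70% of its speed; a pose out of reach is approached as far as the arm can. A call is refused whole if a number of a shift passes 1 or a number of a turn 8.59, either way. A call with a gripper value outside its range is refused whole. OPENING is the closure, from -1 (fully open) to 1 (shut), set as the call begins (- or left out, the last holds). The fingers move at their own pace and stop on an object; FORCE is the grip in N (left out, the last holds). Time passes only in rows, so rows that do not move let the fingers close. It gives the time, the measured TCP pose, the force, the opening and the grip force at its end, in the units of the state.
- get_state(): the state, without advancing time (a new reading comes with each control period).
- grab_frame(name): name is "scene" or "top"; returns the picture (480x640x3 uint8, red, green, blue); there is no depth.
- calibration(name): a dict with "fx", "fy", "cx", "cy" (pixels), "k1" (the pictures are not rectified: a ray, as slopes to the right and down, at radius r is drawn at 1 + k1 r^2 times it, then the intrinsics apply), "extrinsics" (4x4, takes a point from world to camera coordinates). Camera axes: x right, y down, z forward; pixel columns grow to the right and rows downward; lengths in m; the calibration is good to about 2 mm. A picture is of the moment at which its call begins. calibration takes no time and is no camera call.
- job_done(): hands the job in; it is judged then, once.
Trained networks look in the newest picture that a camera, given by its name, has taken for a name from the list of things; names that differ only in an ending like _2 or _b are one class to them, and where a whole thing is asked for, a point or a joint stands for the part that bears it (a point fixed in the world has none). Each returns a list of dicts, best first, with "conf" (0 to 1); they miss things now and then, are a little off and sometimes report something else, mostly with a low value. They report only what shows in the picture. A call takes as long as a camera call. They do not tell look-alikes from the thing itself.
- find_in(camera, query): "location" ([column, row] in pixels, amid what is visible of it).
- mark_of(camera, query): "location" ([column, row] in pixels: a listed point, or the origin of a listed thing).
The state is a dict: "t": time; "q": joint angles; "qd": joint speeds; "joint_efforts": joint torques, N m; "eef_pos": TCP position; "ee_rot": TCP orientation; "force": force on the tool from outside, world axes, zero at the start; "moment": the same for the moment, N m; "width": finger opening in m; "gripper_force": force on a finger pad.
Only numpy, scipy, OpenCV 4.12 (cv2) and the standard library are available. Lean on these libraries where they do the work, as an engineer would, in place of code of your own. Each camera call takes 0.05 s, during which the arm holds its last target. There are 200 camera calls.

## Working session

There is one attempt and no reset: what is moved stays moved. The work goes in short steps, Python scripts to look and compute and a shell command to move; the robot and the scene stay as the last step left them, time stands still between calls to the robot, and variables do not carry over. Pictures are saved under pics/ and viewed, at most 10 in all, crops included, and the job is handed in when it is done.

```bash
mkdir -p pics
cat > h.py <<'E'
import numpy as np, cv2
from station import *
def grab(n,f):
    im=grab_frame(n); cv2.imwrite('pics/'+f,im[:,:,::-1]); return im
def cam(n):
    c=calibration(n); E=np.array(c['extrinsics']); return c,E[:3,:3],E[:3,3]
def ray(n,px):
    c,R,t=cam(n)
    d=np.array([(px[0]-c['cx'])/c['fx'],(px[1]-c['cy'])/c['fy']]); u=d.copy()
    for _ in range(20): u=d/(1+c['k1']*(u@u))
    return -R.T@t, R.T@np.array([u[0],u[1],1])
def atz(n,px,z):
    o,d=ray(n,px); return o+d*(z-o[2])/d[2]
def proj(n,p):
    c,R,t=cam(n); q=R@np.array(p)+t; u=q[:2]/q[2]; u=u*(1+c['k1']*(u@u))
    return np.array([c['fx']*u[0]+c['cx'],c['fy']*u[1]+c['cy']])
def tri(a,b):
    o1,d1=ray('scene',a);o2,d2=ray('top',b)
    A=np.stack([d1,-d2],1); s=np.linalg.lstsq(A,o2-o1,rcond=None)[0]
    p=o1+d1*s[0];q=o2+d2*s[1]; return (p+q)/2,np.linalg.norm(p-q)
E
python3 - <<'E'
from h import *
np.set_printoptions(precision=3,suppress=True)
for n in ('scene','top'):
    grab(n,n+'1.png'); print(n,cam(n)[1:],calibration(n)['fx'])
    for q in ['rack_base','pointer','rotor','cover','handle','tall_bottle_mid','seat_tall','pan','vial_a','beaker','dish','short_a_mid']:
        print(q,[(np.round(d['location']).tolist(),round(d['conf'],2)) for d in mark_of(n,q)[:4]])
s=get_state();print(s['t'],s['eef_pos'],s['ee_rot'],s['force'],tip_reach if not callable(tip_reach) else tip_reach())
E
```

```text
scene (array([[-0.288,  0.957,  0.006],
       [ 0.814,  0.248, -0.525],
       [-0.504, -0.147, -0.851]]), array([ 0.177, -0.371,  1.524])) 469.44765941125183
rack_base []
pointer []
rotor [([290.0, 307.0], 0.81)]
cover [([292.0, 262.0], 0.87)]
handle [([289.0, 254.0], 0.66)]
tall_bottle_mid [([256.0, 167.0], 0.91), ([277.0, 329.0], 0.59)]
seat_tall [([276.0, 330.0], 0.87)]
pan [([178.0, 222.0], 0.76)]
vial_a [([385.0, 240.0], 0.62), ([261.0, 220.0], 0.6)]
beaker [([427.0, 366.0], 0.87)]
dish [([178.0, 300.0], 0.95), ([192.0, 227.0], 0.39)]
short_a_mid [([329.0, 314.0], 0.97), ([384.0, 239.0], 0.5)]
top (array([[-0.011, -1.   ,  0.001],
       [-0.999,  0.011, -0.043],
       [ 0.043, -0.001, -0.999]]), array([0.009, 0.55 , 1.422])) 536.7306336934516
rack_base []
pointer [([317.0, 235.0], 0.72)]
rotor []
cover [([331.0, 191.0], 0.84)]
handle [([328.0, 190.0], 0.7)]
tall_bottle_mid [([424.0, 356.0], 0.79)]
seat_tall [([360.0, 182.0], 0.28)]
pan [([464.0, 243.0], 0.56)]
vial_a [([259.0, 306.0], 0.84), ([387.0, 292.0], 0.65)]
beaker [([199.0, 187.0], 0.58)]
dish [([439.0, 178.0], 0.57), ([455.0, 255.0], 0.18)]
short_a_mid [([199.0, 189.0], 0.31)]
1.3 [0.283 0.613 0.246] [ 3.142  0.    -0.433] [-1.514  0.371 -0.674] 0.019
```

View pics/scene1.png

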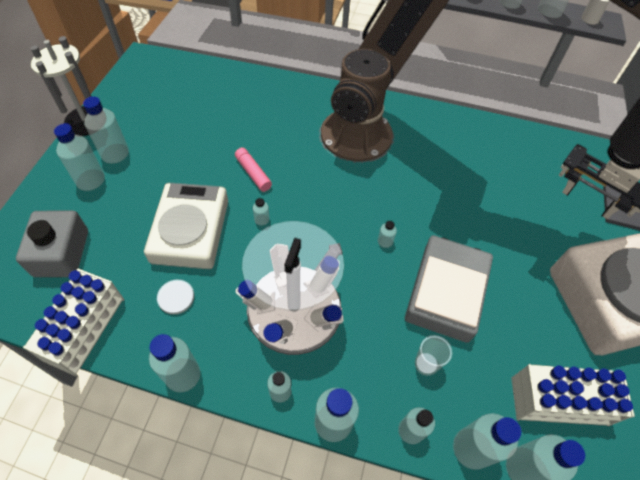

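View pics/top1.png

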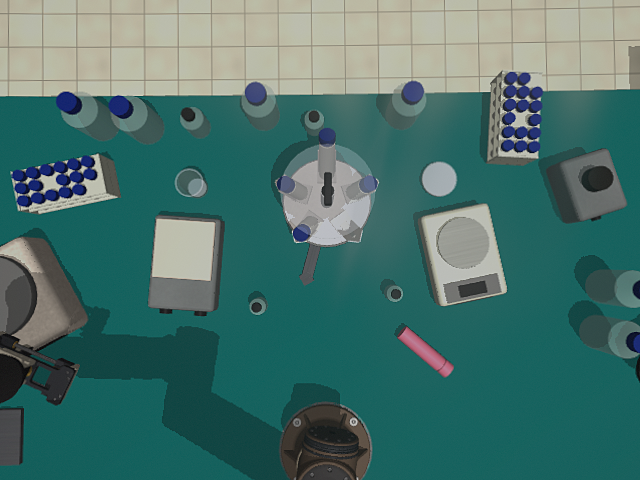

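The scene picture looks from the far side: rack at (292,290), balance at (183,225), pink look-alike lying at (252,170). In the top picture the rack is centred near (328,190), the tongue tip is at (307,282), the balance pan at (463,243) and the stirrer at (185,262).

Candidates for the tall bottle (top picture):
- Caps in the rack at (327,135), (286,184), (369,184) and (302,233). The empty pocket at about (355,238), plus 144° CCW, points to (327,135), which is also the longest one.
- The pink bottle at (425,352), which is the look-alike.
- Large background bottles at (412,95), (257,97) and others.

My choice is the one at (327,135). I'll check it in a crop and measure.

Run:
```python
from h import *
np.set_printoptions(precision=4,suppress=True)
im=cv2.imread('pics/top1.png')
cv2.imwrite('pics/crop1.png',cv2.resize(im[110:300,240:420],None,fx=3,fy=3,interpolation=cv2.INTER_CUBIC)) 
H,e=tri((289,254),(328,190));print('handle tri',H,e)
C,e=tri((292,262),(331,191));print('cover tri',C,e)
print('handle z.27', atz('top',(328,190),.27),atz('scene',(289,254),.27))
print('pan',tri((178,222),(464,243)),atz('top',(464,243),.083),atz('scene',(178,222),.083))
# colour segmentation top: black handle
g=im.max(2).astype(int); m=np.zeros(g.shape,np.uint8); m[165:215,310:350]=(g[165:215,310:350]<60)
n,l,s,c=cv2.connectedComponentsWithStats(m);print(s[1:],c[1:])
k=1+np.argmax(s[1:,4]); pts=np.argwhere(l==k)[:,::-1]
W=np.array([atz('top',p,.287)[:2] for p in pts]); w,v=np.linalg.eigh(np.cov(W.T)); print('handle ctr z.287',W.mean(0),'axis deg',np.degrees(np.arctan2(v[1,1],v[0,1])),'len',np.sqrt(12*w))
# tongue: grey dark pixels
print([im[y,x].tolist() for x,y in [(313,255),(307,275),(307,282),(340,270)]])
hsv=cv2.cvtColor(im,cv2.COLOR_BGR2HSV); m=np.zeros(g.shape,np.uint8); m[247:292,285:335]=hsv[247:292,285:335,1]<90
n,l,s,c=cv2.connectedComponentsWithStats(m);print(s[1:],c[1:])
k=1+np.argmax(s[1:,4]); pts=np.argwhere(l==k)[:,::-1]; W=np.array([atz('top',p,.01)[:2] for p in pts]);w,v=np.linalg.eigh(np.cov(W.T))
print('tongue mean',W.mean(0),'axis',np.degrees(np.arctan2(v[1,1],v[0,1])),np.sqrt(12*w))
# pan ellipse
m=np.zeros(g.shape,np.uint8)
for n_,c_ in [('vial',(258,306)),('vialb',(394,293))]: print(n_,atz('top',c_,.085))
# caps blue
for cx,cy in [(327,135),(286,184),(369,184),(302,233)]: print('cap',atz('top',(cx,cy),.18)[:2])
```

```text
handle tri [ 0.6484 -0.0151  0.2674] 0.005968359658676208
cover tri [ 0.6488 -0.0158  0.2353] 0.007391837334747819
handle z.27 [ 0.6473 -0.0121  0.27  ] [ 0.6506 -0.0175  0.27  ]
pan (array([ 0.5353, -0.3618,  0.0822]), np.float64(0.007805247609690654)) [ 0.5338 -0.3578  0.083 ] [ 0.5366 -0.3654  0.083 ]
[[322 173  12  33 268]] [[327.194  189.1567]]
handle ctr z.287 [ 0.6469 -0.0102] axis deg -179.90150254599737 len [0.019  0.0667]
[[89, 86, 83], [87, 86, 81], [90, 86, 85], [99, 102, 43]]
[[299 247  22  38 430]] [[309.6767 264.9791]]
tongue mean [0.4821 0.0353] axis 163.55339653006791 [0.0306 0.1012]
vial [0.3806 0.1649 0.085 ]
vialb [ 0.4095 -0.1783  0.085 ]
cap [ 0.7908 -0.0125]
cap [0.6749 0.0858]
cap [ 0.6727 -0.1107]
cap [0.5583 0.0491]
```

View pics/crop1.png

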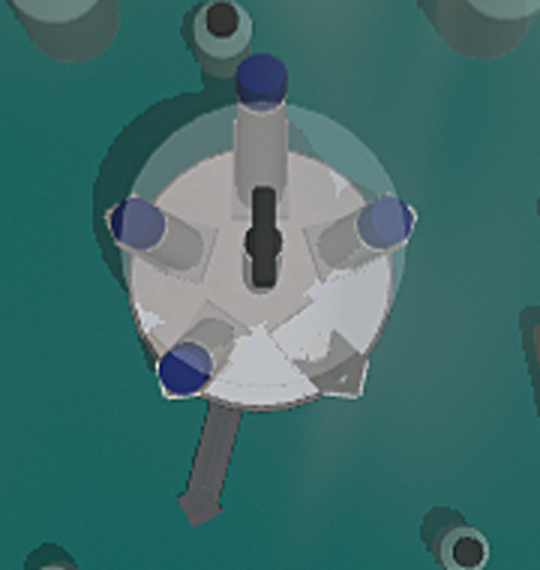

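The crop confirms it: the tall bottle, long with a blue cap, is at the top (crop 262,80), on the side away from the tongue at (205,500). The rack axis is about (0.647, -0.012). The rotor needs about +164° CCW. I'm moving above the handle with yaw −180°, so the last joint has room for the turn.

```bash
python3 -m handwheel '[{"delta_pos":[0.577,-0.99,0.4],"dr":[0,0,-7.39]},{"delta_pos":[0.577,-0.99,0.4],"dr":[0,0,-7.39]},{"delta_pos":[0.577,-0.99,0.4],"dr":[0,0,-7.39]},{"delta_pos":[0.577,-0.99,0.4],"dr":[0,0,-7.39]},{"delta_pos":[0.577,-0.99,0.4],"dr":[0,0,-7.39]},{"delta_pos":[0.577,-0.99,0.4],"dr":[0,0,-7.39]},{"delta_pos":[0.577,-0.99,0.4],"dr":[0,0,-7.39]}]' -1 20
python3 -m handwheel '[{"delta_pos":[0.577,-0.99,0.4],"dr":[0,0,-7.39]},{"delta_pos":[0.577,-0.99,0.4],"dr":[0,0,-7.39]},{"delta_pos":[0.577,-0.99,0.4],"dr":[0,0,-7.39]},{"delta_pos":[0.577,-0.99,0.13],"dr":[0,0,-7.39]},{"delta_pos":[0.577,-0.99,0],"dr":[0,0,-7.39]},{"delta_pos":[0.577,-0.99,0],"dr":[0,0,-7.39]},{"delta_pos":[0.577,-0.99,0],"dr":[0,0,-7.39]}]'
python3 -m handwheel '[{"delta_pos":[0.577,-0.99,0],"dr":[0,0,-7.39]},{"delta_pos":[0.577,-0.99,0],"dr":[0,0,-7.39]},{"delta_pos":[0.577,-0.99,0],"dr":[0,0,-7.39]},{"delta_pos":[0.577,-0.99,0],"dr":[0,0,-7.39]},{"delta_pos":[0.577,-0.99,0],"dr":[0,0,-7.39]},{"delta_pos":[0.577,-0.99,0],"dr":[0,0,-7.39]},{"delta_pos":[0.577,-0.99,0],"dr":[0,0,-7.39]},{"delta_pos":[0,0,0],"dr":[0,0,0]}]'
python3 - <<'E'
from h import *
np.set_printoptions(precision=3,suppress=True)
im=cv2.imread('pics/scene1.png'); g=im.max(2).astype(int); m=np.zeros(g.shape,np.uint8); m[230:285,275:310]=g[230:285,275:310]<60
n,l,s,c=cv2.connectedComponentsWithStats(m);print(s[1:],c[1:])
k=1+np.argmax(s[1:,4]); print(atz('scene',c[k],.272))
for nm,box in (('top',(425,210,495,275)),('scene',(150,195,215,250))):
    im=cv2.imread(f'pics/{nm}1.png'); x0,y0,x1,y1=box; h=cv2.cvtColor(im[y0:y1,x0:x1],cv2.COLOR_BGR2GRAY)
    c=cv2.HoughCircles(cv2.resize(h,None,fx=4,fy=4,interpolation=cv2.INTER_CUBIC),cv2.HOUGH_GRADIENT,2,400,param1=80,param2=20,minRadius=75,maxRadius=130)
    if c is not None: c=c[0,0]/4; print(nm,c,atz(nm,(c[0]+x0,c[1]+y0),.083))
s=get_state();print(s['q'],s['eef_pos'],s['ee_rot'])
E
```

```text
t: 2.0
eef_pos: [0.4048, 0.4035, 0.3303]
ee_rot: [-3.141, 0.0, -1.341]
force: [0.3, 0.1, -0.3]
width: 0.0877
gripper_force: 0.0
t: 2.7
eef_pos: [0.5259, 0.1956, 0.3698]
ee_rot: [-3.141, 0.001, -2.244]
force: [0.9, 0.0, -0.6]
width: 0.0873
gripper_force: 0.0
t: 3.5
eef_pos: [0.6478, -0.0142, 0.3684]
ee_rot: [-3.141, -0.001, 3.134]
force: [0.6, 0.2, -0.5]
width: 0.0875
gripper_force: 0.0
[[285 239  15  34 289]] [[292.696 256.45 ]]
[ 0.655 -0.008  0.272]
top [38.75 32.75 25.65] [ 0.534 -0.357  0.083]
scene [31.75 25.75 27.2 ] [ 0.53  -0.357  0.083]
[ 0.279  0.267  0.155  0.001 -1.46  -1.857] [ 0.648 -0.014  0.368] [-3.141 -0.001  3.134]
```

```bash
python3 -m handwheel '[{"delta_pos":[0,0.06,-0.6],"dr":[0,0,0]},{"delta_pos":[0,0.06,-0.6],"dr":[0,0,0]},{"delta_pos":[0,0,-0.6],"dr":[0,0,0]},{"delta_pos":[0,0,-0.6],"dr":[0,0,0]},{"delta_pos":[0,0,-0.5],"dr":[0,0,0]},{"delta_pos":[0,0,-0.25],"dr":[0,0,0]},{"delta_pos":[0,0,0],"dr":[0,0,0]}]' -1
python3 -m handwheel '[{"delta_pos":[0,0,0],"dr":[0,0,0]},{"delta_pos":[0,0,0],"dr":[0,0,0]},{"delta_pos":[0,0,0],"dr":[0,0,0]},{"delta_pos":[0,0,0],"dr":[0,0,0]},{"delta_pos":[0,0,0],"dr":[0,0,0]},{"delta_pos":[0,0,0],"dr":[0,0,0]},{"delta_pos":[0,0,0],"dr":[0,0,0]},{"delta_pos":[0,0,0],"dr":[0,0,0]}]' 1 25
python3 - <<'E'
from h import *
s=get_state(); print(s['force'],s['moment'],s['q'])
grab('top','top2.png')
E
```

```text
t: 4.2
eef_pos: [0.6461, -0.0072, 0.274]
ee_rot: [-3.141, -0.002, -3.141]
force: [0.3, -0.3, -0.5]
width: 0.0877
gripper_force: 0.0
t: 5.0
eef_pos: [0.6466, -0.0074, 0.2749]
ee_rot: [-3.142, -0.0, -3.141]
force: [0.0, -0.3, -0.6]
width: 0.0295
gripper_force: 0.0
[ 0.01218198 -0.26936237 -0.57340858] [ 0.06969877 -0.11430802 -0.02885783] [ 2.89697811e-01  2.96361760e-01 -1.08614437e-02  1.61995386e-06
 -1.26364860e+00 -1.86033675e+00]
```

View pics/top2.png

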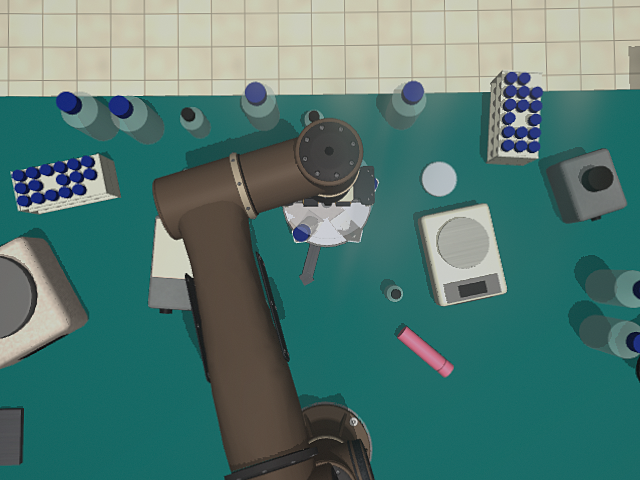

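The top picture shows the gripper over the rack, with the arm hiding the handle; the fingers are still closing. Continue closing.

```bash
python3 -m handwheel '[{"delta_pos":[0,0,0],"dr":[0,0,0]},{"delta_pos":[0,0,0],"dr":[0,0,0]},{"delta_pos":[0,0,0],"dr":[0,0,0]},{"delta_pos":[0,0,0],"dr":[0,0,0]},{"delta_pos":[0,0,0],"dr":[0,0,0]}]' 1 25
python3 - <<'E'
from h import *
s=get_state(); print(s['force'],s['moment'])
E
```

```text
t: 5.55
eef_pos: [0.6466, -0.0105, 0.2749]
ee_rot: [-3.138, -0.001, 3.14]
force: [2.5, -11.7, -2.0]
width: 0.0158
gripper_force: 25.0
[  2.47275987 -11.74305005  -2.00332656] [-4.20202381 -1.11875538 -0.04267241]
```

```bash
python3 -m handwheel '[{"delta_pos":[0,-0.12,0],"dr":[0,0,0]},{"delta_pos":[0,0,0],"dr":[0,0,0]},{"delta_pos":[0,0,0],"dr":[0,0,0]},{"delta_pos":[0,0,0],"dr":[0,0,0]}]'
python3 - <<'E'
from h import *
s=get_state(); print(s['force'],s['moment'])
E
```

```text
t: 5.95
eef_pos: [0.6466, -0.0107, 0.2749]
ee_rot: [3.141, -0.0, -3.141]
force: [0.3, 2.7, -0.4]
width: 0.016
gripper_force: 25.0
[ 0.33201348  2.67353737 -0.40395329] [ 0.54127041 -0.03574068 -0.05782198]
```

Axis y confirmed by touch (−0.0107, matching the top camera). Turn half, check the side force.

```bash
python3 -m handwheel '[{"delta_pos":[0,0,0],"dr":[0,0,8.2]},{"delta_pos":[0,0,0],"dr":[0,0,8.2]},{"delta_pos":[0,0,0],"dr":[0,0,8.2]},{"delta_pos":[0,0,0],"dr":[0,0,8.2]},{"delta_pos":[0,0,0],"dr":[0,0,8.2]},{"delta_pos":[0,0,0],"dr":[0,0,8.2]},{"delta_pos":[0,0,0],"dr":[0,0,8.2]},{"delta_pos":[0,0,0],"dr":[0,0,8.2]},{"delta_pos":[0,0,0],"dr":[0,0,8.2]},{"delta_pos":[0,0,0],"dr":[0,0,8.2]}]' 1 35
python3 -m handwheel '[{"delta_pos":[0,0,0],"dr":[0,0,0]},{"delta_pos":[0,0,0],"dr":[0,0,0]}]'
python3 - <<'E'
from h import *
s=get_state(); print(s['force'],s['moment'],s['q'])
E
```

```text
t: 6.95
eef_pos: [0.6511, -0.0159, 0.2749]
ee_rot: [-3.134, -0.005, -1.707]
force: [26.6, -24.0, -15.6]
width: 0.0159
gripper_force: 35.0
t: 7.15
eef_pos: [0.6512, -0.0156, 0.2749]
ee_rot: [-3.134, -0.005, -1.712]
force: [23.6, -23.0, -13.9]
width: 0.0159
gripper_force: 35.0
[ 23.60577239 -23.00335259 -13.85577174] [-7.70186519 -8.06519191 -0.09021361] [ 0.27946935  0.29974927 -0.00959336  0.00832771 -1.25619909 -0.42342031]
```

Side force shows the axis is farther out in x; move the command to relieve it.

```bash
python3 -m handwheel '[{"delta_pos":[0.15,-0.15,0],"dr":[0,0,0]},{"delta_pos":[0.1,-0.1,0],"dr":[0,0,0]},{"delta_pos":[0,0,0],"dr":[0,0,0]},{"delta_pos":[0,0,0],"dr":[0,0,0]}]'
python3 - <<'E'
from h import *
s=get_state(); print(s['force'],s['moment'])
E
```

```text
t: 7.55
eef_pos: [0.6515, -0.016, 0.2748]
ee_rot: [3.137, 0.002, -1.709]
force: [-13.1, 12.5, 7.6]
width: 0.0155
gripper_force: 35.0
[-13.13676476  12.49143704   7.63253701] [4.18662011 4.35717271 0.10773518]
```

Run:
```python
from h import *
np.set_printoptions(precision=4,suppress=True)
im=cv2.imread('pics/top1.png'); hsv=cv2.cvtColor(im,cv2.COLOR_BGR2HSV)
mid=[]
S=hsv[:,:,1].astype(float)
for y in range(249,277,2):
    r=S[y,290:335]; lo=r.min(); hi=np.median(np.r_[r[:4],r[-4:]]); th=(lo+hi)/2; b=np.where(r<th)[0]
    f=lambda i,j:(i+(r[i]-th)/(r[i]-r[j])*(j-i))
    a,c=f(b[0],b[0]-1),f(b[-1],b[-1]+1); mid.append(np.r_[atz('top',(290+(a+c)/2,y),.009)[:2],c-a])
mid=np.array(mid);print(mid[:,2])
p=np.polyfit(mid[:,0],mid[:,1],1);print('slope angle',180+np.degrees(np.arctan(p[0])),'y at axis x .652',np.polyval(p,.652),'x .647',np.polyval(p,.647))
m=mid.mean(0);print(m, np.degrees(np.arctan2(m[1]+.0107,m[0]-.6521)))
```

```text
[11.3139 11.5679 11.3196 11.581  11.636  11.7085 11.7848 11.4473 11.871
 11.2301 11.8615 11.2217 11.6163 12.9292]
slope angle 163.5586591044372 y at axis x .652 -0.014183886159821829 x .647 -0.012708385122525784
[ 0.49    0.0336 11.6492] 164.70741512785654
```

```bash
python3 -m handwheel '[{"delta_pos":[0.04,0.1,0],"dr":[0,0,8.2]},{"delta_pos":[0,0,0],"dr":[0,0,8.2]},{"delta_pos":[0,0,0],"dr":[0,0,8.2]},{"delta_pos":[0,0,0],"dr":[0,0,8.2]},{"delta_pos":[0.02,0.02,0],"dr":[0,0,8.2]},{"delta_pos":[0.02,0.02,0],"dr":[0,0,8.2]},{"delta_pos":[0.01,0.02,0],"dr":[0,0,8.2]},{"delta_pos":[0.01,0.02,0],"dr":[0,0,8.2]},{"delta_pos":[0.01,0.02,0],"dr":[0,0,8.2]},{"delta_pos":[0,0,0],"dr":[0,0,8.2]}]' 1 35
python3 -m handwheel '[{"delta_pos":[0,0,0],"dr":[0,0,0]},{"delta_pos":[0,0,0],"dr":[0,0,0]}]'
python3 - <<'E'
from h import *
s=get_state(); print(s['force'],s['moment'],s['q'])
print(180+np.degrees(s['ee_rot'][2]))
E
```

```text
t: 8.55
eef_pos: [0.657, -0.0121, 0.2748]
ee_rot: [-3.142, 0.001, -0.273]
force: [-1.2, 4.1, 0.9]
width: 0.0154
gripper_force: 35.0
t: 8.75
eef_pos: [0.657, -0.0122, 0.2748]
ee_rot: [3.141, 0.001, -0.283]
force: [-1.9, 3.1, 0.5]
width: 0.0159
gripper_force: 35.0
[-1.90377172  3.13172923  0.48832419] [ 0.90950717  0.85198371 -0.26337295] [ 2.77430257e-01  3.14333948e-01  1.42755187e-02 -3.31739767e-04
 -1.27159156e+00  1.01047412e+00]
163.78587041800512
```

```bash
python3 -m handwheel '[{"delta_pos":[0,0,0],"dr":[0,0,0]},{"delta_pos":[0,0,0],"dr":[0,0,0]},{"delta_pos":[0,0,0],"dr":[0,0,0]},{"delta_pos":[0,0,0],"dr":[0,0,0]},{"delta_pos":[0,0,0],"dr":[0,0,0]},{"delta_pos":[0,0,0.5],"dr":[0,0,0]},{"delta_pos":[0,0,0.8],"dr":[0,0,0]},{"delta_pos":[0,0,0.8],"dr":[0,0,0]},{"delta_pos":[0,0,0.9],"dr":[0,0,0]}]' -1
python3 -m handwheel '[{"delta_pos":[-0.74,0.21,-0.1],"dr":[-0.94,-3.24,0]},{"delta_pos":[-0.74,0.21,-0.1],"dr":[-0.94,-3.24,0]},{"delta_pos":[-0.74,0.21,-0.1],"dr":[-0.94,-3.24,0]},{"delta_pos":[-0.74,0.21,-0.1],"dr":[-0.94,-3.24,0]},{"delta_pos":[-0.74,0.21,-0.1],"dr":[-0.94,-3.24,0]},{"delta_pos":[-0.74,0.21,-0.1],"dr":[-0.94,-3.24,0]},{"delta_pos":[-0.74,0.21,-0.1],"dr":[-0.94,-3.24,0]},{"delta_pos":[-0.74,0.21,-0.1],"dr":[-0.94,-3.24,0]},{"delta_pos":[0,0,0],"dr":[0,0,0]},{"delta_pos":[0,0,0],"dr":[0,0,0]}]'
python3 - <<'E'
from h import *
from scipy.spatial.transform import Rotation as R
np.set_printoptions(precision=4,suppress=True)
s=get_state(); print(s['eef_pos'],s['force'],s['q']); print(R.from_euler('xyz',s['ee_rot']).as_matrix())
grab('top','top3.png'); a=mark_of('top','tall_bottle_mid'); print(a[:3])
b=grab('scene','scene3.png'); b=mark_of('scene','tall_bottle_mid');print(b[:3])
A=np.array([.652,-.0107]);u=np.array([np.cos(np.radians(163.8)),np.sin(np.radians(163.8))])
for sdist in (0,80,160):
    p=np.r_[A+u*(.07+sdist*.454e-3),.045+sdist*.891e-3]; print(sdist,p,proj('top',p),proj('scene',p))
t=cv2.imread('pics/top3.png')[140:300,240:420]; q=cv2.imread('pics/scene3.png')[200:360,200:380]
cv2.imwrite('pics/c3.png',cv2.resize(np.hstack([t,q]),None,fx=2.2,fy=2.2,interpolation=cv2.INTER_CUBIC))
E
```

```text
t: 9.65
eef_pos: [0.6572, -0.0126, 0.3655]
ee_rot: [3.141, 0.001, -0.279]
force: [1.0, -0.7, -1.0]
width: 0.0824
gripper_force: 0.0
t: 10.65
eef_pos: [0.4793, 0.0383, 0.3416]
ee_rot: [3.142, -0.472, -0.277]
force: [-0.3, 0.4, 0.2]
width: 0.088
gripper_force: 0.0
[0.4793 0.0383 0.3416] [-0.3224  0.4109  0.2243] [ 0.7793 -0.2888 -0.7315  0.5091 -0.9476  0.2506]
[[ 0.8567 -0.2735  0.4372]
 [-0.2436 -0.9619 -0.1244]
 [ 0.4546  0.0001 -0.8907]]
[{'location': [311.1, 236.2], 'conf': 0.67}, {'location': [424.7, 351.8], 'conf': 0.6}, {'location': [191.4, 262.1], 'conf': 0.39}]
[{'location': [258.5, 168.6], 'conf': 0.87}]
0 [0.5848 0.0088 0.045 ] [319.1351 225.5606] [308.2215 280.8546]
80 [0.5499 0.019  0.1163] [315.0927 237.6629] [316.7522 256.2148]
160 [0.515  0.0291 0.1876] [310.5822 251.1657] [325.967  229.5728]
```

View pics/c3.png

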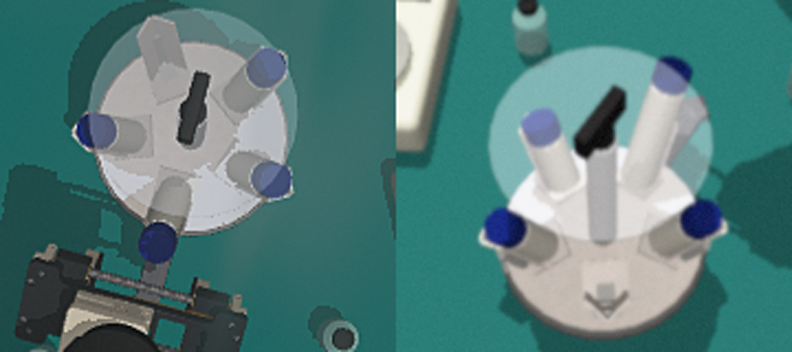

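The crop shows the tall bottle at the tongue: top-view cap at pixel (311,250) against (310.6,251) predicted, and it agrees in the scene view too. The gripper stands behind it, aligned. Now down, then in along the leaning axis.

```bash
python3 -m handwheel '[{"delta_pos":[0,0,-0.7],"dr":[0,0,0]},{"delta_pos":[0,0,-0.7],"dr":[0,0,0]},{"delta_pos":[0,0,-0.7],"dr":[0,0,0]},{"delta_pos":[0,0,-0.7],"dr":[0,0,0]},{"delta_pos":[0,0,0],"dr":[0,0,0]}]' -1
python3 -m handwheel '[{"delta_pos":[0.29,-0.08,-0.58],"dr":[0,0,0]},{"delta_pos":[0.29,-0.08,-0.58],"dr":[0,0,0]},{"delta_pos":[0.29,-0.08,-0.58],"dr":[0,0,0]},{"delta_pos":[0.29,-0.08,-0.58],"dr":[0,0,0]},{"delta_pos":[0.29,-0.08,-0.58],"dr":[0,0,0]},{"delta_pos":[0.18,-0.03,-0.33],"dr":[0,0,0]},{"delta_pos":[0,0,0],"dr":[0,0,0]},{"delta_pos":[0,0,0],"dr":[0,0,0]}]'
python3 -m handwheel '[{"delta_pos":[0,0,0],"dr":[0,0,0]},{"delta_pos":[0,0,0],"dr":[0,0,0]},{"delta_pos":[0,0,0],"dr":[0,0,0]},{"delta_pos":[0,0,0],"dr":[0,0,0]},{"delta_pos":[0,0,0],"dr":[0,0,0]},{"delta_pos":[0,0,0],"dr":[0,0,0]},{"delta_pos":[0,0,0],"dr":[0,0,0]},{"delta_pos":[0,0,0],"dr":[0,0,0]},{"delta_pos":[0,0,0],"dr":[0,0,0]}]' 1 15
```

```text
t: 11.35
eef_pos: [0.4793, 0.0364, 0.2543]
ee_rot: [3.135, -0.468, -0.279]
force: [-0.6, -0.5, -0.3]
width: 0.0879
gripper_force: 0.0
t: 12.15
eef_pos: [0.536, 0.0258, 0.1709]
ee_rot: [3.136, -0.455, -0.28]
force: [0.2, 0.3, 0.7]
width: 0.0878
gripper_force: 0.0
t: 13.05
eef_pos: [0.5351, 0.0263, 0.1702]
ee_rot: [3.137, -0.455, -0.279]
force: [-1.6, 0.2, 2.0]
width: 0.0394
gripper_force: 15.0
```

Run:
```python
from h import *
np.set_printoptions(precision=4,suppress=True)
s=get_state(); print(s['q'],s['force'],s['moment'])
```

```text
[ 0.4695 -0.01   -1.0161  0.9598 -0.3782 -0.0504] [-1.623   0.158   1.9812] [ 0.1506  1.748  -0.2069]
```

The elbow joint q3 has hit its limit, leaving the TCP 11 mm off the bottle axis. I'll open, back out a little, take 6° off the tool tilt (the pads can turn about the closing axis, and it still clears the cover by about 9 mm), and regrip centred.

```bash
python3 -m handwheel '[{"delta_pos":[0,0,0],"dr":[0,0,0]},{"delta_pos":[0,0,0],"dr":[0,0,0]},{"delta_pos":[0,0,0],"dr":[0,0,0]},{"delta_pos":[0,0,0],"dr":[0,0,0]},{"delta_pos":[0,0,0],"dr":[0,0,0]},{"delta_pos":[-0.3,0.03,0.22],"dr":[0,0,0]},{"delta_pos":[-0.3,0.04,0.21],"dr":[0,0,0]},{"delta_pos":[0,0,0],"dr":[0.84,2.88,0]},{"delta_pos":[0,0,0],"dr":[0.84,2.88,0]},{"delta_pos":[0,0,0],"dr":[0,0,0]}]' -1
python3 - <<'E'
from h import *
np.set_printoptions(precision=4,suppress=True)
s=get_state(); print(s['q'],s['ee_rot'],s['force'])
p=s['eef_pos'];print((np.array([.5273,.0255,.1626])-p)/.03)
E
```

```text
t: 14.05
eef_pos: [0.5185, 0.03, 0.184]
ee_rot: [3.14, -0.35, -0.28]
force: [-0.0, 0.3, 0.8]
width: 0.088
gripper_force: 0.0
[ 0.5861 -0.0208 -0.8502  0.5074 -0.5699  0.2974] [ 3.14   -0.3499 -0.2801] [-0.0161  0.2927  0.7825]
[ 0.294  -0.1511 -0.7133]
```

```bash
python3 -m handwheel '[{"delta_pos":[0.1,-0.05,-0.24],"dr":[0,0,0]},{"delta_pos":[0.1,-0.05,-0.24],"dr":[0,0,0]},{"delta_pos":[0.09,-0.05,-0.23],"dr":[0,0,0]},{"delta_pos":[0,0,0],"dr":[0,0,0]},{"delta_pos":[0,0,0],"dr":[0,0,0]}]' -1
python3 -m handwheel '[{"delta_pos":[0,0,0],"dr":[0,0,0]},{"delta_pos":[0,0,0],"dr":[0,0,0]},{"delta_pos":[0,0,0],"dr":[0,0,0]},{"delta_pos":[0,0,0],"dr":[0,0,0]},{"delta_pos":[0,0,0],"dr":[0,0,0]},{"delta_pos":[0,0,0],"dr":[0,0,0]},{"delta_pos":[0,0,0],"dr":[0,0,0]},{"delta_pos":[0,0,0],"dr":[0,0,0]},{"delta_pos":[0,0,0],"dr":[0,0,0]}]' 1 20
python3 - <<'E'
from h import *
np.set_printoptions(precision=4,suppress=True)
s=get_state(); print(s['q'],s['ee_rot'],s['force'],s['moment'],s['width'])
E
```

```text
t: 14.55
eef_pos: [0.5254, 0.0232, 0.1612]
ee_rot: [3.136, -0.349, -0.279]
force: [-0.0, 0.8, 0.9]
width: 0.0872
gripper_force: 0.0
t: 15.45
eef_pos: [0.5259, 0.0242, 0.1619]
ee_rot: [3.138, -0.35, -0.279]
force: [-0.3, 0.4, 1.3]
width: 0.0394
gripper_force: 20.0
[ 0.5475  0.0198 -0.886   0.5684 -0.4933  0.2625] [ 3.1376 -0.3501 -0.2788] [-0.2977  0.4491  1.2723] [0.7533 1.1671 0.2052] 0.03941329409667096
```

Centred to about 1 mm, 132 mm from the foot. Draw out along the axis.

```bash
python3 -m handwheel '[{"delta_pos":[-0.145,0.0425,0.297],"dr":[0,0,0]},{"delta_pos":[-0.29,0.085,0.594],"dr":[0,0,0]},{"delta_pos":[-0.29,0.085,0.594],"dr":[0,0,0]},{"delta_pos":[-0.29,0.085,0.594],"dr":[0,0,0]},{"delta_pos":[-0.29,0.085,0.594],"dr":[0,0,0]},{"delta_pos":[-0.29,0.085,0.594],"dr":[0,0,0]},{"delta_pos":[0,0,0.6],"dr":[0,0,0]},{"delta_pos":[0,0,0.6],"dr":[0,0,0]},{"delta_pos":[0,0,0],"dr":[0,0,0]}]' 1 25
python3 - <<'E'
from h import *
np.set_printoptions(precision=4,suppress=True)
s=get_state(); print(s['q'],s['eef_pos'],s['ee_rot'],s['force'],s['moment'],s['width'])
E
```

```text
t: 16.35
eef_pos: [0.4785, 0.0385, 0.2976]
ee_rot: [3.14, -0.352, -0.28]
force: [0.1, 0.7, -1.6]
width: 0.0391
gripper_force: 25.0
[ 0.7097 -0.2048 -0.686   0.3696 -0.9262  0.3817] [0.4785 0.0385 0.2976] [ 3.1398 -0.3516 -0.2796] [ 0.1309  0.719  -1.6472] [0.4102 1.3855 0.0394] 0.03914083242319016
```

```bash
python3 -m handwheel '[{"delta_pos":[-0.2,-0.3,0.1],"dr":[1.0,3.46,0]},{"delta_pos":[-0.2,-0.3,0.1],"dr":[1.0,3.46,0]},{"delta_pos":[-0.2,-0.3,0.1],"dr":[1.0,3.46,0]},{"delta_pos":[-0.2,-0.3,0.1],"dr":[1.0,3.46,0]},{"delta_pos":[-0.2,-0.3,0.1],"dr":[1.0,3.46,0]},{"delta_pos":[0.29,-0.95,0],"dr":[0.5,1.73,0]},{"delta_pos":[0.29,-0.95,0],"dr":[0.5,1.73,0]},{"delta_pos":[0.29,-0.95,0],"dr":[0.5,1.73,0]},{"delta_pos":[0.29,-0.95,0],"dr":[0.5,1.73,0]},{"delta_pos":[0.29,-0.95,0],"dr":[0.5,1.73,0]}]'
python3 -m handwheel '[{"delta_pos":[0.18,-0.87,0],"dr":[0,0,0]},{"delta_pos":[0.18,-0.87,0],"dr":[0,0,0]},{"delta_pos":[0.18,-0.87,0],"dr":[0,0,0]},{"delta_pos":[0.18,-0.87,0],"dr":[0,0,0]},{"delta_pos":[0.18,-0.87,0],"dr":[0,0,0]},{"delta_pos":[0.18,-0.87,0],"dr":[0,0,0]},{"delta_pos":[0.18,-0.87,0],"dr":[0,0,0]},{"delta_pos":[0.18,-0.87,0],"dr":[0,0,0]},{"delta_pos":[0,0,0],"dr":[0,0,0]},{"delta_pos":[0,0,0],"dr":[0,0,0]}]'
python3 - <<'E'
from h import *
from scipy.optimize import minimize
from scipy.ndimage import map_coordinates
np.set_printoptions(precision=4,suppress=True)
s=get_state(); print(s['q'],s['eef_pos'],s['ee_rot'],s['force'],s['width'])
th=np.linspace(0,2*np.pi,120,endpoint=False)
def score(c,n,g):
    v=[]
    for r in (.062,.068):
        P=np.array([proj(n,(c[0]+r*np.cos(t),c[1]+r*np.sin(t),.083)) for t in th]); v.append(map_coordinates(g,[P[:,1],P[:,0]],order=1))
    d=v[1]-v[0]; return np.mean(np.abs(d))
for n in ('top','scene'):
    g=cv2.GaussianBlur(cv2.imread(f'pics/{n}1.png')[:,:,0].astype(float),(0,0),0.7)
    best=max(((score((x,y),n,g),x,y) for x in np.arange(.522,.550,.002) for y in np.arange(-.372,-.344,.002)));print(n,best)
a=grab('scene','scene4.png');grab('top','top4.png')
q=cv2.imread('pics/scene4.png')[120:290,100:300]; t=cv2.imread('pics/top4.png')[140:310,380:580]
cv2.imwrite('pics/c4.png',cv2.resize(np.hstack([q,t]),None,fx=2,fy=2,interpolation=cv2.INTER_CUBIC))
E
```

```text
t: 17.35
eef_pos: [0.4912, -0.1509, 0.3091]
ee_rot: [3.138, 0.125, -0.28]
force: [0.5, 1.1, -2.3]
width: 0.0393
gripper_force: 25.0
t: 18.35
eef_pos: [0.5341, -0.3586, 0.3083]
ee_rot: [3.139, 0.125, -0.281]
force: [-0.1, -0.5, -2.4]
width: 0.0394
gripper_force: 25.0
[-0.2866  0.3489  0.1309  0.0035 -1.4779  1.576 ] [ 0.5341 -0.3586  0.3083] [ 3.1388  0.1251 -0.281 ] [-0.0716 -0.4548 -2.4086] 0.03941117083250781Traceback (most recent call last):
  File "<stdin>", line 14, in <module>
  File "<stdin>", line 14, in <genexpr>
  File "<stdin>", line 10, in score
  File "h.py", line 15, in proj
    c,R,t=cam(n); q=R@np.array(p)+t; u=q[:2]/q[2]; u=u*(1+c['k1']*(u@u))
          ~~~^^^
  File "h.py", line 6, in cam
    c=calibration(n); E=np.array(c['extrinsics']); return c,E[:3,:3],E[:3,3]
ValueError: time passes only in moves, steps and waits
```

```bash
sed -i 's/^def cam/import functools\n@functools.lru_cache(None)\ndef cam/' h.py
python3 - <<'E'
from h import *
from scipy.ndimage import map_coordinates
np.set_printoptions(precision=4,suppress=True)
th=np.linspace(0,2*np.pi,90,endpoint=False)
def score(c,n,g):
    v=[]
    for r in (.062,.068):
        P=np.array([proj(n,(c[0]+r*np.cos(t),c[1]+r*np.sin(t),.083)) for t in th]); v.append(map_coordinates(g,[P[:,1],P[:,0]],order=1))
    return np.mean(np.abs(v[1]-v[0]))
for n in ('top','scene'):
    g=cv2.GaussianBlur(cv2.imread(f'pics/{n}1.png')[:,:,0].astype(float),(0,0),0.7)
    print(n,max(((score((x,y),n,g),x,y) for x in np.arange(.522,.550,.002) for y in np.arange(-.372,-.344,.002))))
grab('scene','scene4.png');grab('top','top4.png')
q=cv2.imread('pics/scene4.png')[120:290,100:300]; t=cv2.imread('pics/top4.png')[140:310,380:580]
cv2.imwrite('pics/c4.png',cv2.resize(np.hstack([q,t]),None,fx=2,fy=2,interpolation=cv2.INTER_CUBIC))
# predicted foot/top of upright bottle at TCP
for z in (.3083-.1318,.3083,.3083+.0282): print(z,proj('scene',(.5341,-.3586,z)))
E
```

```text
top (np.float64(33.00404096739174), np.float64(0.536), np.float64(-0.352))
scene (np.float64(29.81036604339345), np.float64(0.546), np.float64(-0.348))
0.17650000000000002 [172.7785 200.3543]
0.3083 [159.7003 164.624 ]
0.3365 [156.5618 156.0036]
```

View pics/c4.png

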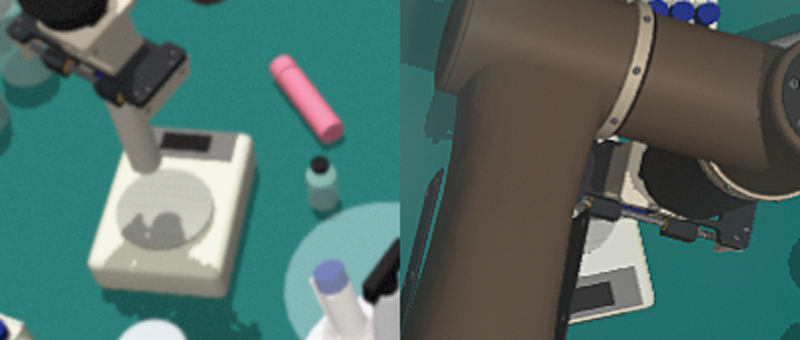

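The bottle hangs over the pan, its foot near scene pixel (173,202); the pan is centred near (182,224). Its axis looks slightly tilted, so I'll measure that properly, along with the pan.

Run:
```python
from h import *
from scipy.ndimage import map_coordinates
np.set_printoptions(precision=4,suppress=True)
th=np.linspace(0,2*np.pi,90,endpoint=False)
def score(c,n,g):
    v=[]
    for r in (.061,.068):
        P=np.array([proj(n,(c[0]+r*np.cos(t),c[1]+r*np.sin(t),.083)) for t in th]); v.append(map_coordinates(g,[P[:,1],P[:,0]],order=1))
    return np.mean(np.clip(v[1]-v[0],-20,20))
for n in ('top','scene'):
    g=cv2.GaussianBlur(cv2.imread(f'pics/{n}1.png')[:,:,1].astype(float),(0,0),0.7)
    print(n,sorted(((round(score((x,y),n,g),2),round(x,3),round(y,3)) for x in np.arange(.51,.560,.002) for y in np.arange(-.375,-.335,.002)))[-4:])
im=cv2.imread('pics/scene4.png'); hsv=cv2.cvtColor(im,cv2.COLOR_BGR2HSV)
for y in range(172,204,3): print(y,[f'{a}/{b}' for a,b in zip(hsv[y,152:186,1],hsv[y,152:186,2])])
```

```text
top [(np.float64(16.88), np.float64(0.534), np.float64(-0.353)), (np.float64(17.59), np.float64(0.536), np.float64(-0.351)), (np.float64(17.98), np.float64(0.538), np.float64(-0.353)), (np.float64(19.86), np.float64(0.536), np.float64(-0.353))]
scene [(np.float64(17.76), np.float64(0.54), np.float64(-0.349)), (np.float64(18.48), np.float64(0.544), np.float64(-0.351)), (np.float64(18.63), np.float64(0.542), np.float64(-0.349)), (np.float64(19.56), np.float64(0.542), np.float64(-0.351))]
172 ['122/125', '52/123', '13/117', '23/111', '19/95', '22/70', '17/46', '50/36', '43/53', '34/83', '25/111', '20/113', '27/93', '27/75', '30/67', '20/52', '14/37', '18/29', '21/36', '15/35', '24/54', '41/80', '37/103', '37/110', '33/109', '38/113', '38/113', '30/110', '23/109', '70/117', '135/123', '161/127', '167/130', '160/132']
175 ['173/125', '133/128', '62/123', '16/124', '27/132', '25/132', '25/133', '27/132', '25/133', '25/133', '27/134', '25/132', '24/129', '25/130', '32/120', '36/112', '39/112', '35/110', '39/110', '34/106', '38/108', '29/89', '29/88', '34/105', '32/111', '28/109', '37/116', 
[... 2533 characters left out ...]
['165/130', '169/127', '163/128', '165/130', '164/129', '167/128', '166/126', '112/139', '38/183', '19/227', '16/238', '22/223', '23/168', '21/136', '25/133', '24/136', '29/139', '24/136', '23/132', '26/128', '29/132', '26/127', '26/127', '29/122', '26/117', '24/115', '25/112', '20/115', '22/153', '24/209', '15/234', '15/237', '17/229', '21/223']
202 ['169/127', '166/129', '167/130', '171/127', '166/129', '164/129', '111/140', '36/182', '18/227', '15/241', '14/244', '14/243', '18/231', '25/182', '27/142', '26/137', '29/131', '26/136', '25/133', '25/134', '25/131', '26/128', '26/128', '22/126', '23/122', '25/121', '25/124', '27/149', '22/200', '15/234', '15/243', '13/244', '13/244', '14/245']
```

The bottle is upright: edge slopes average about 0.36 against 0.366 predicted. The pan is at about (0.539, -0.352). Lower to about 7 mm above it.

```bash
python3 -m handwheel '[{"delta_pos":[0.08,0.11,-0.3],"dr":[0,0,0]},{"delta_pos":[0.08,0.11,-0.5],"dr":[0,0,0]},{"delta_pos":[0,0,-0.6],"dr":[0,0,0]},{"delta_pos":[0,0,-0.6],"dr":[0,0,0]},{"delta_pos":[0,0,-0.5],"dr":[0,0,0]},{"delta_pos":[0,0,-0.25],"dr":[0,0,0]},{"delta_pos":[0,0,-0.1],"dr":[0,0,0]},{"delta_pos":[0,0,0],"dr":[0,0,0]},{"delta_pos":[0,0,0],"dr":[0,0,0]}]'
python3 -m handwheel '[{"delta_pos":[0,0,-0.04],"dr":[0,0,0]},{"delta_pos":[0,0,-0.04],"dr":[0,0,0]},{"delta_pos":[0,0,-0.04],"dr":[0,0,0]},{"delta_pos":[0,0,0],"dr":[0,0,0]},{"delta_pos":[0,0,0],"dr":[0,0,0]}]'
```

```text
t: 19.35
eef_pos: [0.5399, -0.3517, 0.2262]
ee_rot: [3.138, 0.12, -0.279]
force: [0.8, 0.6, -2.7]
width: 0.0395
gripper_force: 25.0
t: 19.85
eef_pos: [0.5394, -0.3517, 0.2217]
ee_rot: [3.138, 0.122, -0.279]
force: [1.3, 0.0, -2.8]
width: 0.0396
gripper_force: 25.0
```

```bash
python3 -m handwheel '[{"delta_pos":[0,0,-0.04],"dr":[0,0,0]},{"delta_pos":[0,0,-0.04],"dr":[0,0,0]},{"delta_pos":[0,0,-0.04],"dr":[0,0,0]},{"delta_pos":[0,0,-0.03],"dr":[0,0,0]},{"delta_pos":[0,0,0],"dr":[0,0,0]},{"delta_pos":[0,0,0],"dr":[0,0,0]}]'
python3 -m handwheel '[{"delta_pos":[0,0,-0.03],"dr":[0,0,0]},{"delta_pos":[0,0,0],"dr":[0,0,0]},{"delta_pos":[0,0,0],"dr":[0,0,0]}]'
```

```text
t: 20.45
eef_pos: [0.5394, -0.3517, 0.2172]
ee_rot: [3.138, 0.122, -0.279]
force: [0.4, 0.7, -1.5]
width: 0.0396
gripper_force: 25.0
t: 20.75
eef_pos: [0.5395, -0.3517, 0.2163]
ee_rot: [3.138, 0.122, -0.279]
force: [-0.4, -0.2, -2.3]
width: 0.0396
gripper_force: 25.0
```

```bash
python3 -m handwheel '[{"delta_pos":[0,0,-0.03],"dr":[0,0,0]},{"delta_pos":[0,0,0],"dr":[0,0,0]},{"delta_pos":[0,0,0],"dr":[0,0,0]}]'
python3 -m handwheel '[{"delta_pos":[0,0,-0.02],"dr":[0,0,0]},{"delta_pos":[0,0,0],"dr":[0,0,0]},{"delta_pos":[0,0,0],"dr":[0,0,0]}]'
```

```text
t: 21.05
eef_pos: [0.5394, -0.3517, 0.2154]
ee_rot: [3.138, 0.122, -0.279]
force: [-0.9, 1.1, -2.2]
width: 0.0395
gripper_force: 25.0
t: 21.35
eef_pos: [0.5396, -0.3517, 0.215]
ee_rot: [3.138, 0.121, -0.279]
force: [-0.2, -0.3, -0.4]
width: 0.0393
gripper_force: 25.0
```

```bash
python3 -m handwheel '[{"delta_pos":[0,0,-0.02],"dr":[0,0,0]},{"delta_pos":[0,0,0],"dr":[0,0,0]},{"delta_pos":[0,0,0],"dr":[0,0,0]}]'
python3 - <<'E'
from h import *
np.set_printoptions(precision=3,suppress=True)
s=get_state();print(s['force'],s['moment'])
grab('scene','scene5.png'); q=cv2.imread('pics/scene5.png')[120:290,100:300]
cv2.imwrite('pics/c5.png',cv2.resize(q,None,fx=3,fy=3,interpolation=cv2.INTER_CUBIC))
print(proj('scene',(.5396,-.3517,.083)),proj('scene',(.5396,-.3517,.215)))
E
```

```text
t: 21.65
eef_pos: [0.5397, -0.3518, 0.2149]
ee_rot: [3.138, 0.121, -0.279]
force: [1.2, 1.1, 4.9]
width: 0.0392
gripper_force: 25.0
[1.158 1.068 4.905] [ 0.46  -0.055 -0.026]
[182.223 224.142] [170.819 192.998]
```

View pics/c5.png

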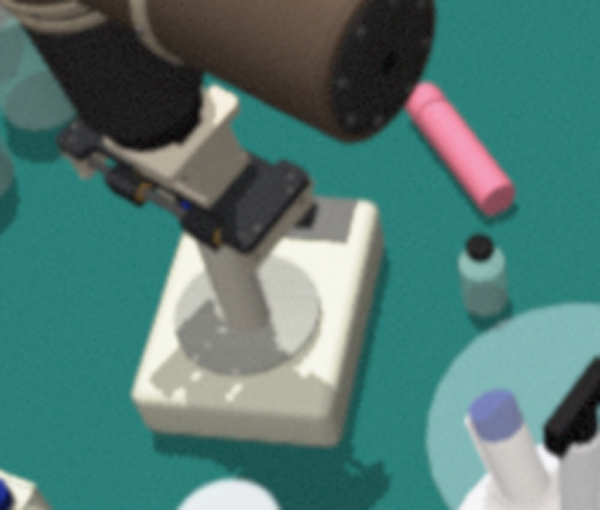

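The picture shows the bottle standing on the pan, foot at crop (248,318) against pan centre (248,315), with contact felt. Release and withdraw up.

```bash
python3 -m handwheel '[{"delta_pos":[0,0,0],"dr":[0,0,0]},{"delta_pos":[0,0,0],"dr":[0,0,0]},{"delta_pos":[0,0,0],"dr":[0,0,0]},{"delta_pos":[0,0,0],"dr":[0,0,0]},{"delta_pos":[0,0,0],"dr":[0,0,0]},{"delta_pos":[0,0,0],"dr":[0,0,0]},{"delta_pos":[0,0,0],"dr":[0,0,0]},{"delta_pos":[0,0,0],"dr":[0,0,0]}]' -1
python3 -m handwheel '[{"delta_pos":[0,0,0.2],"dr":[0,0,0]},{"delta_pos":[0,0,0.4],"dr":[0,0,0]},{"delta_pos":[0,0,0.6],"dr":[0,0,0]},{"delta_pos":[0,0,0.8],"dr":[0,0,0]},{"delta_pos":[0,0,0.8],"dr":[0,0,0]},{"delta_pos":[0,0,0.8],"dr":[0,0,0]},{"delta_pos":[0,0,0.6],"dr":[0,0,0]},{"delta_pos":[0,0,0],"dr":[0,0,0]},{"delta_pos":[0,0,0],"dr":[0,0,0]},{"delta_pos":[0,0,0],"dr":[0,0,0]}]'
python3 - <<'E'
from h import *
grab('scene','scene6.png')
E
```

```text
t: 22.5
eef_pos: [0.5395, -0.3517, 0.2142]
ee_rot: [3.138, 0.122, -0.279]
force: [-0.5, -0.0, -0.6]
width: 0.0874
gripper_force: 0.0
t: 23.5
eef_pos: [0.5392, -0.3515, 0.3397]
ee_rot: [3.139, 0.122, -0.279]
force: [0.0, -0.3, -0.4]
width: 0.0874
gripper_force: 0.0
```

View pics/scene6.png

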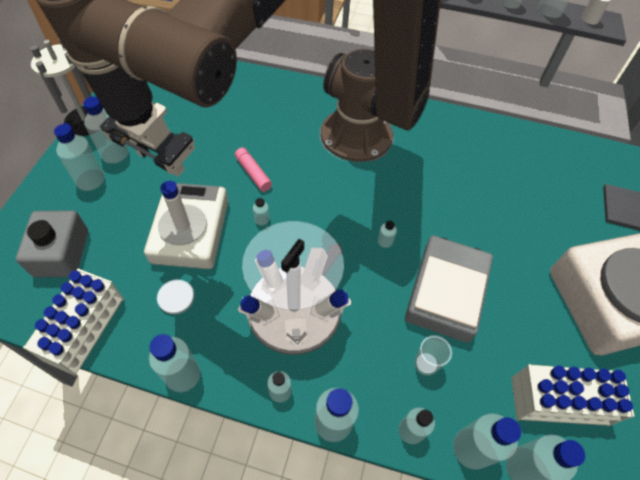

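The bottle stands upright mid-pan (foot about (182,225), cap (170,188)) and the gripper is clear above it. The vials, beaker, dish and short bottles are in place.

```bash
python3 -c "
from station import job_done
print(job_done())"
```

```text
the job is handed in; nothing more can be done
None
```

I turned the rack to bring the tall bottle to the pointer tongue, drew it out along its leaning axis and stood it upright in the middle of the balance pan. I then let go, backed the gripper clear and handed the job in at about 23.5 s; no verdict came back.

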